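Set two specimens under the oblique-light viewer and hold its sprung cover at the marker

TASK

Seat both specimen holders in the two nests of the viewer's tray, either one in either nest, flat down with their orange tabs pointing to the lamp box. Then lift the sprung cover of the lamp box with the gripper to the angle set by the red marker arm and finish holding it still there: do not let go, it springs shut. Leave the red marker and the other things on the bench where they are.

Things in the scene. Friction and masses are not known exactly. Their poses are not given: they have to be found in the camera images.
- viewer: oblique-light viewer, fixed: white tray 240 mm wide with two black nests, towards the robot; behind it a white lamp box (x 10 to 150, 200 wide, 60 mm high) with a grey sprung cover. Overall x -155 to 155, y -120 to 120 mm. Origin: on the table, middle; x points from tray to lamp box, away from the robot (turned up to 15 deg), z up
- nest_left (a point): centre of the floor of the tray's left (+y) nest; x points to the lamp box. Pocket 48 (x) x 41 (y) mm inside, floor 8 mm above the table, black walls 5 mm thick, 8 mm high, with a 22 mm gap for the tab in the wall towards the lamp box, and an orange patch on the tray there
- nest_right (a point): centre of the floor of the tray's right (-y) nest; x points to the lamp box. Pocket 48 (x) x 41 (y) mm inside, floor 8 mm above the table, black walls 5 mm thick, 8 mm high, with a 22 mm gap for the tab in the wall towards the lamp box, and an orange patch on the tray there
- holder_steel: loose specimen holder: aluminium block 40 (x) x 34 (y) x 40 mm high, round black mount (30 mm across, 4 high) with steel spot on top; orange tab 12 long, 14 wide, 8 high at the foot of its +x end. About 0.14 kg. Starts upright on the table, +x within 110 deg of world +x. Origin: centre of underside. Grip across the 34 mm, fingertips 10 mm or more above its foot to clear the nest
- holder_copper: loose specimen holder: aluminium block 40 (x) x 34 (y) x 40 mm high, round black mount (30 mm across, 4 high) with copper spot on top; orange tab 12 long, 14 wide, 8 high at the foot of its +x end. About 0.14 kg. Starts upright on the table, +x within 110 deg of world +x. Origin: centre of underside. Grip across the 34 mm, fingertips 10 mm or more above its foot to clear the nest
- holder_steel_tab (a point): middle of the orange tab of the steel holder, 26 mm from the holder's axis, 4 mm above its underside
- holder_copper_tab (a point): middle of the orange tab of the copper holder, 26 mm from the holder's axis, 4 mm above its underside
- cover (a joint): cover angle, rad: 0 shut and level, grows as the edge near the robot is lifted, stop at 1.35. A spring and its weight pull it shut with 0.55 N m (shut) to 0.8 N m (at 0.8 rad): 5 to 7 N at the handle. Turns about the viewer's y through cover_hinge. Plate 142 x 200 x 8 mm, its middle plane through the hinge; yellow stripe on its left edge, next to the marker
- cover_handle (a point): middle of the cover's handle: dark steel bar 10 mm thick, 90 long between posts, along the viewer's y, its axis 34 mm above the cover's face; when shut 110 mm in front of the hinge axis and 38 mm above it. x points along the cover to the hinge. Pinch it from above across the viewer's x; the bar can turn between the fingers
- cover_hinge (a point): middle of the hinge axis at the far edge of the lamp box, 64 mm above the table; axes as the viewer's
- marker (a joint): angle of the red marker arm in rad, measured like the cover's and about the same axis: the cover is at the mark when joint cover equals it. Set anew each time between 0.45 and 0.80; friction keeps it there
- marker_tip (a point): middle of the red flag at the end of the red marker arm, a thin bar beside the left (+y) edge of the cover, 112 mm to the left of the viewer's middle; the flag lies 137 mm from the hinge axis. x points along the arm to the hinge
- wash_bottle: white bottle with red cap, 50 mm across, 110 mm high, loose; leave alone. Origin: centre of its underside
- oil_jar: amber jar with black lid, 56 mm across, 70 mm high, loose; leave alone. Origin: centre of its underside
- loose_mount: black round resin mount, 30 mm across, 22 mm high, loose; leave alone. Origin: centre of its underside
- eyepiece: spare microscope eyepiece, black and steel, 38 mm across, 52 mm high, loose; leave alone. Origin: centre of its underside
- screwdriver: screwdriver 160 mm long lying on the table along world x, loose; leave alone. Origin: about its middle, underside

How it is judged:
On the way, in this order (a step that is already met when the one before it is completed fails the run):
1. both holders seated and released in the two nests, tabs towards the lamp box, the cover still shut (((horizontal distance between holder_steel and nest_left below 0.006 m and z of holder_steel in the frame of nest_left below 0.004 m and x of holder_steel_tab in the frame of nest_left above 0.018 m and angle between each of holder_steel, holder_copper's own z axis and vertical below 0.08 rad and horizontal distance between holder_copper and nest_right below 0.006 m and z of holder_copper in the frame of nest_right below 0.004 m and x of holder_copper_tab in the frame of nest_right above 0.018 m) or (horizontal distance between holder_steel and nest_right below 0.006 m and z of holder_steel in the frame of nest_right below 0.004 m and x of holder_steel_tab in the frame of nest_right above 0.018 m and angle between each of holder_steel, holder_copper's own z axis and vertical below 0.08 rad and horizontal distance between holder_copper and nest_left below 0.006 m and z of holder_copper in the frame of nest_left below 0.004 m and x of holder_copper_tab in the frame of nest_left above 0.018 m)) and value of joint cover below 0.1 rad and linear speed of each of holder_steel, holder_copper below 0.03 m/s and contact force between the fingers and holder_steel below 0.1 N and contact force between the fingers and holder_copper below 0.1 N), for 0.2 s.
2. the cover lifted to the marker (angle between the x axis of cover_handle and the x axis of marker_tip, either way round below 0.08 rad and value of joint cover above 0.3 rad and velocity of joint cover between -0.08 and 0.08 rad/s), for 0.3 s.
At the end, for the whole second after the job is handed in: One holder is in each nest (axis within 6 mm of the nest's centre, underside within 4 mm of its floor, tilt under 4.5 deg, tab towards the lamp box), at rest; the cover stands within 0.08 rad (4.5 deg) of the red marker arm, still, held there by the fingers (all of step 2 and ((horizontal distance between holder_steel and nest_left below 0.006 m and z of holder_steel in the frame of nest_left below 0.004 m and x of holder_steel_tab in the frame of nest_left above 0.018 m and angle between each of holder_steel, holder_copper's own z axis and vertical below 0.08 rad and horizontal distance between holder_copper and nest_right below 0.006 m and z of holder_copper in the frame of nest_right below 0.004 m and x of holder_copper_tab in the frame of nest_right above 0.018 m) or (horizontal distance between holder_steel and nest_right below 0.006 m and z of holder_steel in the frame of nest_right below 0.004 m and x of holder_steel_tab in the frame of nest_right above 0.018 m and angle between each of holder_steel, holder_copper's own z axis and vertical below 0.08 rad and horizontal distance between holder_copper and nest_left below 0.006 m and z of holder_copper in the frame of nest_left below 0.004 m and x of holder_copper_tab in the frame of nest_left above 0.018 m)) and linear speed of each of holder_steel, holder_copper below 0.03 m/s and contact force between the fingers and cover above 1.5 N); the arm keeps its last pose, push and grip.
It fails at once if a bystander is moved more than 20 mm (distance of any of wash_bottle, oil_jar, loose_mount, eyepiece, screwdriver from where it was at the start of the episode above 0.02 m).
It fails at once if the red marker is moved more than 8 mm (distance of marker_tip from where it was at the start of the episode above 0.008 m).
It also fails if it takes over 67 s, if anything falls off the work surface, if the arm or the gripper's body presses on something with over 40 N, if the wrist force passes 120 N, or if a joint passes its speed limit or range.

ROBOT

A 6-joint arm with a two-finger parallel gripper is mounted at the origin on the work surface. World frame = base frame: x ahead of the robot, y to its left, z up, the work surface at z = 0. Lengths are in m, angles in rad, forces in N, time in s.
With the tool pointing down it reaches from about 0.35 to 0.925 m from the base axis. Payload 6.4 kg.
Tool frame: the origin (TCP) lies midway between the tips of the shut fingers; the grasp point (between the pads) lies 19 mm behind it; z points along the fingers, y is the line along which they close (so a half turn about z gives the same grasp; the last joint's range is limited). The gripper opens to 94 mm and grips with 3 to 60 N. Pads are 16 mm wide; open, the fingers measure 119 mm over their backs; the gripper's body (75 mm by 177 mm) begins 78 mm behind the grasp point.
Start: joints at [0.939, 0.245, 1.558, -0, 1.339, -0.174], TCP at [0.287, 0.583, 0.205] pointing down, gripper open.
Joint ranges: [-3.13, 3.13], [-1.02, 2.26], [0.13, 2.54], [-0.95, 4.09], [0.21, 2.88], [-2.74, 2.74]. Speed limits (rad/s): [2.57, 2.57, 3.14, 3.14, 3.14, 3.14].

INTERFACE

Orientations are given as [roll, pitch, yaw] about the fixed x, y, z axes, in that order (R = Rz(yaw) Ry(pitch) Rx(roll)).
In Python, from station import status, eyes, job gives the robot as it stands.
- The arm moves only by the shell command python3 -m handwheel 'ROWS' [FORCE]. ROWS is JSON, a list of rows, each a list of 7 numbers: the opening, from 0 (shut) to 1 (fully open), then the shift along the world's x, y, z in m, then the turn, a rotation vector about the world's x, y, z in degrees. A call has 1 to 8 rows; each row is the pose to reach, as a shift and turn from the pose commanded when the call began; what a row does not reach only later rows make up. A row lasts 1/12 s, in which the tool goes at most 41.7 mm and 7.16 degrees, less where a joint would pass 70% of its speed; a pose out of reach is approached as far as the arm can. A call with a gripper value outside its range is refused whole. The fingers move at their own pace and stop on an object; FORCE is the grip in N (left out, the last holds). Time passes only in rows, so rows that repeat a pose let the fingers close. It gives the time, the measured TCP pose, the force, the opening and the grip force at its end, in the units of the state.
- status.get_state(): the state, without advancing time (a new reading comes with each control period).
- eyes.read_camera(name): name is "scene" or "top" or "wrist"; returns a dict with "color" (420x560x3 uint8, blue, green, red), "intrinsics" (3x3 intrinsics, pixels), "dist_coeffs" ([k1, k2, p1, p2, k3] as OpenCV has them; the pictures are not rectified), "rvec" (rotation vector, rad) and "tvec" (3), from world to camera coordinates, as OpenCV has them; the wrist camera has in their place "mount" (4x4, takes a point from camera to tool coordinates, whose origin is the TCP and whose axes are the flange's). Camera axes: x right, y down, z forward; pixel columns grow to the right and rows downward; lengths in m; the calibration is good to about 2 mm. A picture is of the moment at which its call begins: read the wrist's pose just before it. There is no depth.
- job.close_job(): hands the job in; it is judged then, once.
Trained networks look in the newest picture that a camera, given by its name, has taken for a name from the list of things; names that differ only in an ending like _2 or _b are one class to them, and where a whole thing is asked for, a point or a joint stands for the part that bears it (a point fixed in the world has none). Each returns a list of dicts, best first, with "confidence" (0 to 1); they miss things now and then, are a little off and sometimes report something else, mostly with a low value. They report only what shows in the picture. A call takes as long as a camera call.
- eyes.masks_of(camera, name): "mask" (420x560 bool, what is visible of it) and "box" ([left, top, right, bottom] in pixels, round what is visible of it).
The state is a dict: "time_s": time; "joints": joint angles; "qd": joint speeds; "effort": joint torques, N m; "ee_pos": TCP position; "tcp_rot": TCP orientation; "force": force on the tool from outside, world axes, zero at the start; "moment": the same for the moment, N m; "gripper_width": finger opening in m; "finger_force": force on a finger pad.
Only numpy, scipy, OpenCV 4.12 (cv2) and the standard library are available. Lean on these libraries where they do the work, as an engineer would, in place of code of your own. Each camera call takes 0.05 s, during which the arm holds its last target. There are 200 camera calls.

## Working session

There is one attempt and no reset: what is moved stays moved. The work goes in short steps, Python scripts to look and compute and a shell command to move; the robot and the scene stay as the last step left them, time stands still between calls to the robot, and variables do not carry over. Pictures are saved under pics/ and viewed, at most 10 in all, crops included, and the job is handed in when it is done.

```bash
ls; mkdir -p pics
cat > h.py <<'E'
import numpy as np, cv2
from station import status, eyes, job
def cam(n):
    s=status.get_state(); c=eyes.read_camera(n)
    if 'mount' in c:
        from scipy.spatial.transform import Rotation as R
        T=np.eye(4);T[:3,:3]=R.from_euler('xyz',s['tcp_rot']).as_matrix();T[:3,3]=s['ee_pos']
        M=np.linalg.inv(T@np.array(c['mount'])); c['R'],c['t']=M[:3,:3],M[:3,3]
    else:
        c['R']=cv2.Rodrigues(np.array(c['rvec'],float))[0];c['t']=np.array(c['tvec'],float).ravel()
    c['K']=np.array(c['intrinsics'],float);c['D']=np.array(c['dist_coeffs'],float); return c
def ray(c,uv):
    p=cv2.undistortPoints(np.array(uv,float).reshape(-1,1,2),c['K'],c['D']).reshape(-1,2)
    d=np.c_[p,np.ones(len(p))]@c['R']; return -c['R'].T@c['t'],d
def onz(c,uv,z):
    o,d=ray(c,uv); return o+d*((z-o[2])/d[:,2])[:,None]
def proj(c,P):
    return cv2.projectPoints(np.array(P,float).reshape(-1,1,3),cv2.Rodrigues(c['R'])[0],c['t'],c['K'],c['D'])[0].reshape(-1,2)
E
python3 - <<'E'
from h import *
ims=[]
for n in('scene','top'):
    c=cam(n);cv2.imwrite(f'pics/{n}0.png',c['color']);print(n,-c['R'].T@c['t'])
    for k in('holder_steel','holder_copper','holder_steel_tab','viewer','cover_handle','marker_tip','wash_bottle','oil_jar','loose_mount','eyepiece','screwdriver'):
        for m in eyes.masks_of(n,k)[:2]:
            v,u=np.nonzero(m['mask']);print(k,round(m['confidence'],2),m['box'],len(u),u.mean().round(1),v.mean().round(1),onz(c,[u.mean(),v.mean()],0.03).round(3))
print(status.get_state())
E
```

```text
pics
scene [1.51861432 0.336735   0.86849784]
holder_copper 0.87 [376.2, 217.9, 400.7, 237.3] 320 386.1 229.0 [[0.464 0.285 0.03 ]]
holder_copper 0.62 [153.9, 192.3, 172.2, 209.4] 317 159.4 200.4 [[ 0.537 -0.339  0.03 ]]
holder_steel_tab 0.62 [151.9, 189.1, 170.5, 210.4] 337 159.1 200.4 [[ 0.538 -0.339  0.03 ]]
viewer 0.55 [195.2, 197.6, 316.9, 292.8] 7531 254.7 242.8 [[ 0.622 -0.022  0.03 ]]
cover_handle 0.82 [202.2, 210.4, 291.4, 266.9] 3275 246.6 239.4 [[ 0.617 -0.046  0.03 ]]
cover_handle 0.33 [450.0, 212.9, 462.1, 260.6] 342 454.9 233.8 [[0.427 0.46  0.03 ]]
marker_tip 0.81 [280.7, 207.9, 300.4, 275.1] 260 290.1 240.0 [[0.584 0.06  0.03 ]]
wash_bottle 0.9 [417.0, 269.0, 440.9, 313.4] 882 429.0 293.6 [[0.663 0.414 0.03 ]]
wash_bottle 0.35 [109.5, 205.8, 133.4, 240.3] 635 120.4 223.5 [[ 0.661 -0.386  0.03 ]]
oil_jar 0.66 [151.2, 191.2, 168.1, 211.0] 318 159.3 200.6 [[ 0.538 -0.339  0.03 ]]
oil_jar 0.58 [200.6, 214.5, 290.4, 267.7] 3408 246.3 239.2 [[ 0.616 -0.047  0.03 ]]
loose_mount 0.72 [357.3, 286.7, 371.7, 299.9] 173 364.7 295.0 [[0.713 0.275 0.03 ]]
loose_mount 0.4 [202.4, 21
[... 1713 characters left out ...]
16 0.03 ]]
{'time_s': 1.2, 'joints': array([ 9.38915795e-01,  2.45085324e-01,  1.55781078e+00, -3.00506421e-05,
        1.33867495e+00, -1.74143288e-01]), 'qd': array([-1.82195036e-03,  4.71826683e-05, -4.31237533e-04,  1.04385200e-03,
       -1.43574643e-04, -1.44298484e-03]), 'effort': array([ 9.30805231e-05, -4.15820253e+01, -3.14878106e+01,  6.85938075e-02,
        2.87498737e-02,  2.44348149e-05]), 'ee_pos': array([0.28728223, 0.58308193, 0.20545884]), 'tcp_rot': array([3.14157645e+00, 3.25438007e-05, 2.68386232e+00]), 'force': array([0.29712893, 0.10739286, 0.91472659]), 'moment': array([ 0.01163615,  0.00048522, -0.02085722]), 'finger_force': 0.0, 'gripper_width': 0.09386418311876027}
```

Run:
```python
import cv2,numpy as np
t=cv2.imread('pics/top0.png');s=cv2.imread('pics/scene0.png')
a=cv2.resize(t[120:290,170:440],(800,504),interpolation=cv2.INTER_CUBIC)
cv2.imwrite('pics/a.png',a)
b=cv2.resize(s[180:310,100:420],(800,325),interpolation=cv2.INTER_CUBIC)
cv2.imwrite('pics/b.png',b)
```

```text
(no output)
```

View pics/a.png

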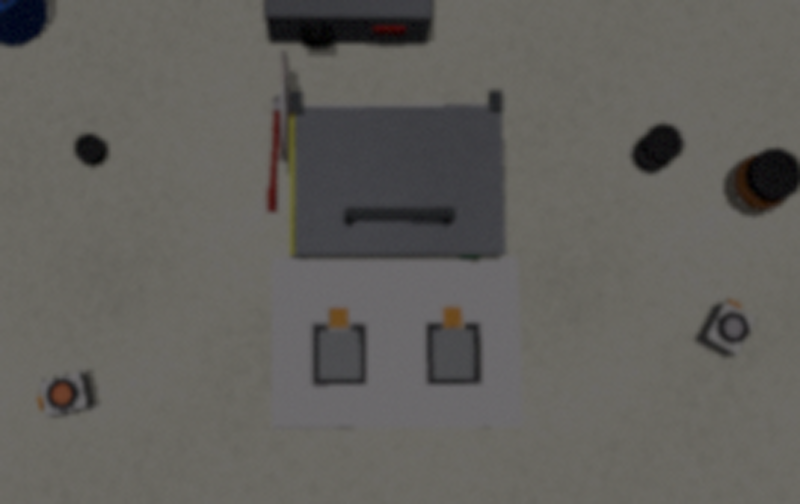

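View pics/b.png

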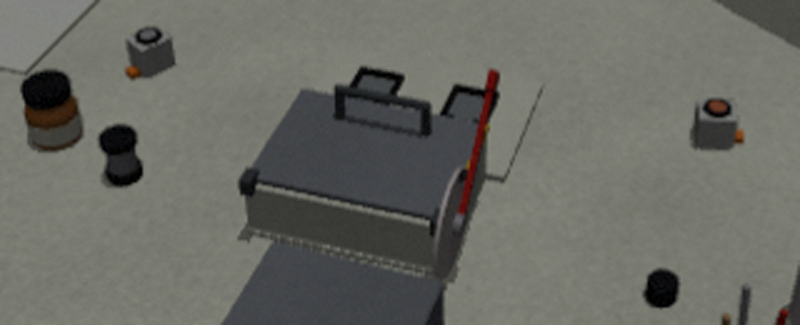

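The top view shows the viewer nearly unrotated, with nests at crop pixels (340,353) and (454,353). Copper is at (62,394) with its tab to the left, and steel is at (733,327) with its tab up and to the right. The scene view agrees with this and shows the red arm at (480,150). I'll hover over copper next.

```bash
python3 -m handwheel '[[1,0.04,-0.01,0.02,0,0,-7],[1,0.06,-0.04,0.04,0,0,-14],[1,0.08,-0.08,0.05,0,0,-21],[1,0.1,-0.12,0.05,0,0,-28],[1,0.12,-0.16,0.05,0,0,-35],[1,0.13,-0.2,0.05,0,0,-42],[1,0.14,-0.24,0.05,0,0,-49],[1,0.14,-0.27,0.05,0,0,-50]]'
python3 -m handwheel '[[1,0.01,-0.02,0,0,0,0],[1,0.01,-0.04,0,0,0,0],[1,0.01,-0.04,0,0,0,0]]'
python3 - <<'E'
from h import *
c=cam('wrist');cv2.imwrite('pics/w1.png',c['color']);print(np.array(c['mount']).round(3),-c['R'].T@c['t'])
for k in('holder_copper','holder_copper_tab'):
    for m in eyes.masks_of('wrist',k)[:2]:
        v,u=np.nonzero(m['mask']);print(k,round(m['confidence'],2),m['box'],len(u),onz(c,[u.mean(),v.mean()],0.03).round(3))
E
```

```text
time_s: 1.87
ee_pos: [0.4282, 0.3111, 0.2556]
tcp_rot: [3.141, 0.0, 1.806]
force: [0.3, 0.5, 0.1]
gripper_width: 0.0942
finger_force: 0.0
time_s: 2.12
ee_pos: [0.4378, 0.2705, 0.2557]
tcp_rot: [3.141, 0.001, 1.807]
force: [0.2, 0.6, -0.3]
gripper_width: 0.0941
finger_force: 0.0
[[ 0.001 -0.966 -0.26   0.075]
 [ 1.     0.     0.001 -0.   ]
 [-0.001 -0.26   0.966 -0.18 ]
 [ 0.     0.     0.     1.   ]] [0.42003968 0.34364137 0.43579306]
holder_copper 0.65 [282.6, 156.0, 312.2, 201.8] 927 [[0.454 0.285 0.03 ]]
holder_copper_tab 0.59 [285.6, 156.6, 310.9, 197.4] 887 [[0.454 0.285 0.03 ]]
holder_copper_tab 0.4 [225.8, 292.2, 422.8, 403.8] 9078 [[0.551 0.01  0.03 ]]
```

View pics/w1.png

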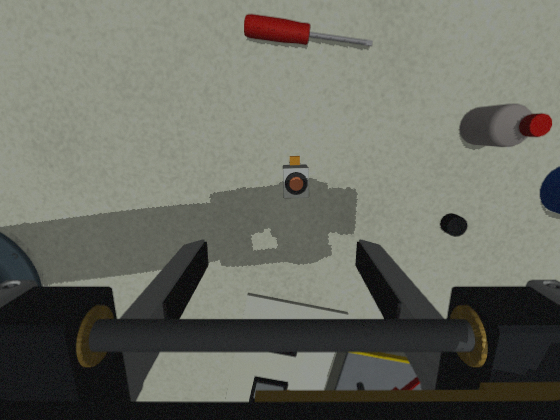

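The wrist view shows the copper holder's mount at (296,183) and its tab at (294,160). I'll measure both more precisely by colour.

```bash
cat >> h.py <<'E'
def blob(im,box,f):
    x0,y0,x1,y1=[int(b) for b in box]
    h=cv2.cvtColor(im[y0:y1,x0:x1],cv2.COLOR_BGR2HSV).astype(int)
    v,u=np.nonzero(f(h[...,0],h[...,1],h[...,2])); return np.array([u.mean()+x0,v.mean()+y0]),len(u)
def holder(c,box):
    x0,y0,x1,y1=box; box=[x0-6,y0-10,x1+6,y1+8]
    o=blob(c['color'],box,lambda h,s,v:(h>10)&(h<25)&(s>170)&(v>110))
    k=blob(c['color'],box,lambda h,s,v:(v<55))
    T=onz(c,o[0],.007)[0];C=onz(c,k[0],.044)[0]
    d=T-C; return C[:2],T[:2],np.degrees(np.arctan2(d[1],d[0])),np.hypot(*d[:2]),o,k
E
python3 - <<'E'
from h import *
c=cam('wrist');print(holder(c,[282,156,312,202]));p=proj(c,[[.444,.271,.044]]);print(p)
cv2.imwrite('pics/w1c.png',cv2.resize(c['color'][140:215,260:335],(600,600),interpolation=cv2.INTER_NEAREST))
s=status.get_state();print(s['ee_pos'],s['tcp_rot'])
E
```

```text
(array([0.45408397, 0.2824237 ]), array([0.44751419, 0.30692358]), np.float64(105.01104585361237), np.float64(0.025365451078068264), (array([293.94936709, 162.89873418]), 79), (array([295.31196581, 185.5       ]), 234))
[[285.68155813 192.0495745 ]]
[0.4371554  0.27390377 0.25556483] [ 3.14135539e+00 -3.98469276e-04  1.81198236e+00]
```

View pics/w1c.png

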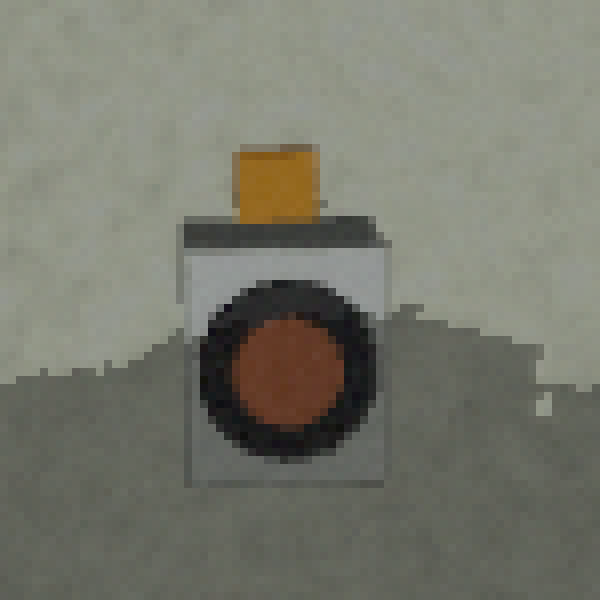

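The close-up shows the block edges square to the image, with the ring centre at (296,186), so the tool yaw is already aligned. I'll descend and grip.

```bash
python3 -m handwheel '[[1,0.0175,0.0085,-0.02,0,0,0],[1,0.0175,0.0085,-0.06,0,0,0],[1,0.0175,0.0085,-0.1,0,0,0],[1,0.0175,0.0085,-0.14,0,0,0],[1,0.0175,0.0085,-0.18,0,0,0],[1,0.0175,0.0085,-0.215,0,0,0],[1,0.0175,0.0085,-0.235,0,0,0],[1,0.0175,0.0085,-0.241,0,0,0]]' 30
python3 -m handwheel '[[1,0,0,0,0,0,0],[1,0,0,0,0,0,0],[0.2,0,0,0,0,0,0],[0.2,0,0,0,0,0,0],[0.2,0,0,0,0,0,0],[0.2,0,0,0,0,0,0],[0.2,0,0,0,0,0,0],[0.2,0,0,0,0,0,0]]' 30
```

```text
time_s: 2.98
ee_pos: [0.4512, 0.2816, 0.01]
tcp_rot: [-3.134, 0.001, 1.813]
force: [-0.9, 0.3, -0.2]
gripper_width: 0.0939
finger_force: 0.0
time_s: 3.65
ee_pos: [0.4549, 0.2816, 0.0148]
tcp_rot: [3.141, -0.0, 1.811]
force: [0.7, 1.3, 0.5]
gripper_width: 0.0576
finger_force: 0.0
```

```bash
python3 -m handwheel '[[0.2,0,0,0,0,0,0],[0.2,0,0,0,0,0,0],[0.2,0,0,0,0,0,0],[0.2,0,0,0,0,0,0],[0.2,0,0,0,0,0,0],[0.2,0,0,0,0,0,0]]' 30
python3 -m handwheel '[[0.2,0,0,0.03,0,0,0],[0.2,0,0,0.07,0,0,0],[0.2,0,0,0.11,0,0,0],[0.2,0,0,0.14,0,0,0],[0.2,0,0,0.16,0,0,0]]' 30
python3 - <<'E'
from h import *
c=cam('top');im=cv2.imread('pics/top0.png')
def R(b): return [170+b[0]/2.963,120+b[1]/2.965,170+b[2]/2.963,120+b[3]/2.965]
for nm,b,b2 in(('L',(305,315,375,392),(322,300,357,332)),('R',(420,315,490,392),(437,300,470,332))):
    k=blob(im,R(b),lambda h,s,v:v<95);o=blob(im,R(b2),lambda h,s,v:(h>10)&(h<25)&(s>120))
    print(nm,k,onz(c,k[0],.012),onz(c,o[0],.008),o)
x0,y0,x1,y1=map(int,R((300,310,380,395)));print(im[y0:y1:2,x0:x1:2].max(2))
E
```

```text
time_s: 4.15
ee_pos: [0.4547, 0.2815, 0.0144]
tcp_rot: [-3.141, 0.0, 1.811]
force: [-0.4, 0.3, 0.1]
gripper_width: 0.0337
finger_force: 29.9
time_s: 4.57
ee_pos: [0.456, 0.2821, 0.1782]
tcp_rot: [3.137, -0.001, 1.811]
force: [0.4, 1.1, -1.8]
gripper_width: 0.0342
finger_force: 29.9
L (array([283.92385787, 239.38071066]), 394) [[0.49545762 0.02276836 0.012     ]] [[0.53221886 0.02309278 0.008     ]] (array([284.        , 226.67857143]), 28)
R (array([322.52494062, 238.87410926]), 421) [[ 0.49868571 -0.08718347  0.012     ]] [[ 0.53425187 -0.08619912  0.008     ]] (array([322.06896552, 226.5862069 ]), 29)
[[107 107 107 108 105 101 106 105 106 106 107 106 107 107]
 [107 108 108 107 107 100 106 105 105 106 107 107 108 107]
 [106 106 100  96  95  99 105 104 100  96  96 102 106 107]
 [107 105  79  43  53  89  97  97  87  54  42  78 107 107]
 [107 106  78  51  74  80  81  81  79  75  50  75 107 108]
 [108 106  78  56  78  80  79  78  78  76  56  74 107 107]
 [107 107  78  58  78  78  78  79  79  79  65  73 108 106]
 [107 107  78  57  79  78  78  78  78  79  65  73 107 108]
 [107 105  78  57  78  79  79  78  79  79  67  75 107 106]
 [107 106  79  55  80  79  80  78  79  78  67  74 107 108]
 [106 106  79  55  79  78  80  79  78  78  65  73 107 107]
 [107 106  78  56  77  76  77  76  79  77  65  74 107 107]
 [108 106  81  43  47  50  50  51  48  52  47  77 106 107]
 [108 105  99  86  87  97 100  99 101 100  99 103 107 106]
 [107 108 107 106 107 107 108 107 107 108 107 107 107 107]]
```

```bash
python3 -m handwheel '[[0.2,0,-0.02,0.02,0,0,-7],[0.2,0,-0.04,0.02,0,0,-14],[0.2,-0.01,-0.06,0.02,0,0,-21],[0.2,-0.01,-0.08,0.02,0,0,-28],[0.2,-0.02,-0.1,0.02,0,0,-35],[0.2,-0.02,-0.12,0.02,0,0,-42],[0.2,-0.025,-0.14,0.02,0,0,-49],[0.2,-0.025,-0.16,0.02,0,0,-56]]' 30
python3 -m handwheel '[[0.2,0,-0.02,0,0,0,-7],[0.2,0,-0.04,0,0,0,-14],[0.2,0,-0.06,0,0,0,-21],[0.2,0,-0.08,0,0,0,-28],[0.2,0,-0.1,0,0,0,-35],[0.2,0,-0.12,0,0,0,-42],[0.2,0,-0.12,0,0,0,-46.5],[0.2,0,-0.12,0,0,0,-46.5]]' 30
python3 -m handwheel '[[0.2,0,0,0,0,0,0],[0.2,0,0,0,0,0,0]]' 30
python3 - <<'E'
from h import *
c=cam('wrist');cv2.imwrite('pics/w2.png',c['color'])
import pickle;pickle.dump(c,open('w2.pkl','wb'))
print(proj(c,[[.4965,.0228,.012],[.4995,-.087,.012]]))
E
```

```text
time_s: 5.28
ee_pos: [0.4283, 0.1207, 0.1927]
tcp_rot: [-3.14, 0.002, 0.828]
force: [1.0, -0.3, -2.4]
gripper_width: 0.0339
finger_force: 29.9
time_s: 5.95
ee_pos: [0.4291, 0.0009, 0.193]
tcp_rot: [-3.141, 0.002, 0.019]
force: [-0.2, -0.1, -1.5]
gripper_width: 0.0341
finger_force: 29.9
time_s: 6.12
ee_pos: [0.4294, 0.002, 0.1937]
tcp_rot: [-3.141, 0.001, 0.024]
force: [-1.1, 0.8, -1.7]
gripper_width: 0.0337
finger_force: 29.9
[[264.61598905 136.48250566]
 [359.76594072 136.304523  ]]
```

View pics/w2.png

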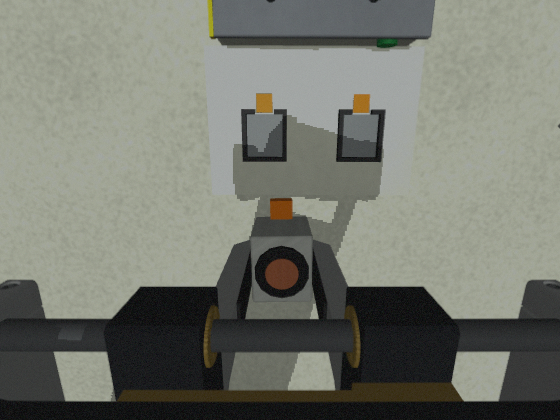

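The view shows the nests at about (264,135) and (360,135), with the held copper holder's ring at (282,271) and its tab pointing forward. I'll get exact offsets now.

```bash
cat > n.py <<'E'
from h import *
def nest(c,box):
    x0,y0,x1,y1=box;g=c['color'][y0:y1,x0:x1].max(2)
    m=(g<70).astype(np.uint8);n,l,st,_=cv2.connectedComponentsWithStats(m,connectivity=8)
    l=(l==1+st[1:,4].argmax());v,u=np.nonzero(l)
    pts=onz(c,np.c_[u+x0,v+y0],.016)[:,:2]
    (cx,cy),(w,h),a=cv2.minAreaRect((pts*1000).astype(np.float32)); return np.array([cx,cy])/1000,w,h,a
E
python3 - <<'E'
from n import *
import pickle;c=pickle.load(open('w2.pkl','rb'));s=status.get_state()
for b in((232,103,296,170),(328,103,392,170)):print(nest(c,b))
z=s['ee_pos'][2]
k=blob(c['color'],[250,244,314,300],lambda h,s,v:(h<12)&(s>110)&(v>60));print(k,onz(c,k[0],z+.0295),s['ee_pos'],s['tcp_rot'])
for b in((250,88,280,116),(346,88,376,116)):
    o=blob(c['color'],b,lambda h,s,v:(h>10)&(h<25)&(s>150));print(onz(c,o[0],.0085))
E
```

```text
(array([0.49761093, 0.02361189]), 57.62002944946289, 51.05294418334961, 1.433820366859436)
(array([ 0.4998678 , -0.08598547]), 56.555912017822266, 52.44972610473633, 1.5032734870910645)
(array([281.35887612, 273.57598978]), 783) [[0.42986376 0.0014193  0.22336577]] [0.42948284 0.00210204 0.19386577] [-3.14122914e+00  8.76757835e-04  2.44487633e-02]
[[0.53396507 0.0242308  0.0085    ]]
[[ 0.53553309 -0.08580723  0.0085    ]]
```

```bash
python3 -m handwheel '[[0.2,0.03,0.01,0,0,0,0],[0.2,0.06,0.02,-0.02,0,0,0],[0.2,0.068,0.022,-0.06,0,0,0],[0.2,0.068,0.022,-0.1,0,0,0],[0.2,0.068,0.022,-0.135,0,0,0],[0.2,0.068,0.022,-0.15,0,0,0],[0.2,0.068,0.022,-0.155,0,0,0],[0.2,0.068,0.022,-0.155,0,0,0]]' 30
python3 - <<'E'
from n import *
c=cam('wrist');cv2.imwrite('pics/w3.png',cv2.resize(c['color'][60:300,160:400],(600,600)))
s=status.get_state();z=s['ee_pos'][2];print(s['ee_pos'])
k=blob(c['color'],[250,244,314,300],lambda h,s,v:(h<12)&(s>110)&(v>60));print(k,onz(c,k[0],z+.0295))
E
```

```text
time_s: 6.83
ee_pos: [0.4967, 0.0242, 0.0381]
tcp_rot: [-3.141, 0.003, 0.024]
force: [0.4, 0.0, -1.1]
gripper_width: 0.0336
finger_force: 29.9
[0.49814185 0.02388399 0.03978265]
(array([281.31403941, 273.65640394]), 812) [[0.49797727 0.0236743  0.06928265]]
```

View pics/w3.png

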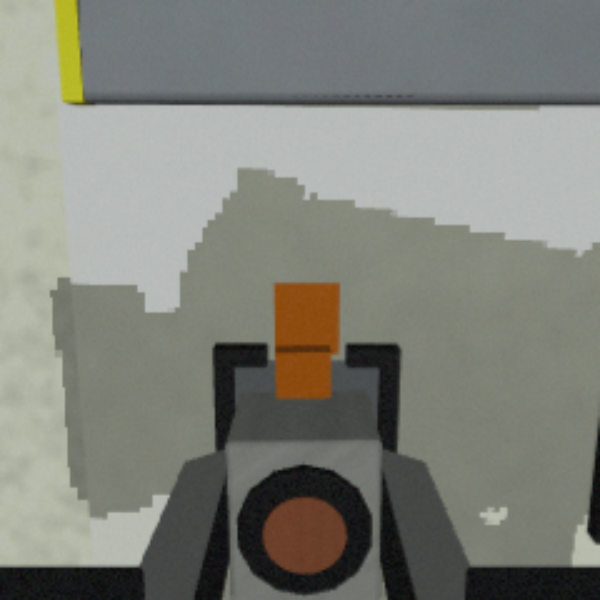

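The picture shows the tab centred on the gap and orange patch at about (304,340). I'll lower it and check the force.

```bash
python3 -m handwheel '[[0.2,0,0,-0.004,0,0,0],[0.2,0,0,-0.008,0,0,0],[0.2,0,0,-0.012,0,0,0],[0.2,0,0,-0.016,0,0,0],[0.2,0,0,-0.0175,0,0,0],[0.2,0,0,-0.0175,0,0,0]]' 30
```

```text
time_s: 7.38
ee_pos: [0.498, 0.0235, 0.0224]
tcp_rot: [-3.142, 0.0, 0.022]
force: [-0.6, -0.1, 2.7]
gripper_width: 0.0335
finger_force: 29.9
```

```bash
python3 -m handwheel '[[0.55,0,0,0,0,0,0],[0.55,0,0,0,0,0,0],[0.55,0,0,0,0,0,0],[0.55,0,0,0.02,0,0,0],[0.55,0,0,0.06,0,0,0],[0.55,0,0,0.1,0,0,0],[0.55,0,0,0.14,0,0,0],[0.55,0,-0.02,0.17,0,0,0]]' 30
python3 -m handwheel '[[1,0,-0.04,0.03,0,0,-5],[1,0,-0.08,0.05,0,0,-10],[1,0,-0.12,0.05,0,0,-15],[1,0,-0.16,0.05,0,0,-20],[1,0,-0.2,0.05,0,0,-25],[1,0,-0.24,0.05,0,0,-31],[1,0,-0.28,0.05,0,0,-31],[1,0,-0.32,0.05,0,0,-31]]' 30
python3 -m handwheel '[[1,0,-0.01,0,0,0,0],[1,0,-0.01,0,0,0,0],[1,0,-0.01,0,0,0,0]]'
python3 - <<'E'
from h import *
c=cam('wrist');s=status.get_state();print(s['ee_pos'],s['tcp_rot'])
p=proj(c,[[.524,-.342,.044]])[0];print(p);x,y=p.astype(int)
for m in eyes.masks_of('wrist','holder_steel')[:2]:print(m['confidence'],m['box'])
cv2.imwrite('pics/w4.png',cv2.resize(c['color'][y-50:y+50,x-50:x+50],(600,600),interpolation=cv2.INTER_NEAREST))
try: print(holder(c,[x-22,y-30,x+22,y+30]))
except Exception as e: print(e)
E
```

```text
time_s: 8.05
ee_pos: [0.4985, 0.0051, 0.1955]
tcp_rot: [3.142, -0.004, 0.025]
force: [0.8, -0.7, -0.1]
gripper_width: 0.0517
finger_force: 0.0
time_s: 8.72
ee_pos: [0.4974, -0.3184, 0.242]
tcp_rot: [-3.142, -0.0, -0.519]
force: [1.0, -0.2, -0.8]
gripper_width: 0.0939
finger_force: 0.0
time_s: 8.97
ee_pos: [0.4976, -0.3258, 0.2415]
tcp_rot: [-3.141, 0.001, -0.519]
force: [-0.8, 0.5, -0.4]
gripper_width: 0.0941
finger_force: 0.0
[ 0.49785775 -0.32495446  0.24169836] [-3.14094502e+00  6.67790114e-04 -5.18027390e-01]
[282.20649849 166.88142174]
0.62 [269.3, 135.7, 297.6, 178.7]
(array([ 0.52651786, -0.34656878]), array([ 0.54917973, -0.35837295]), np.float64(-27.514226260786824), np.float64(0.025551888546396926), (array([283.51162791, 140.86046512]), 86), (array([284.41489362, 163.25886525]), 282))
```

View pics/w4.png

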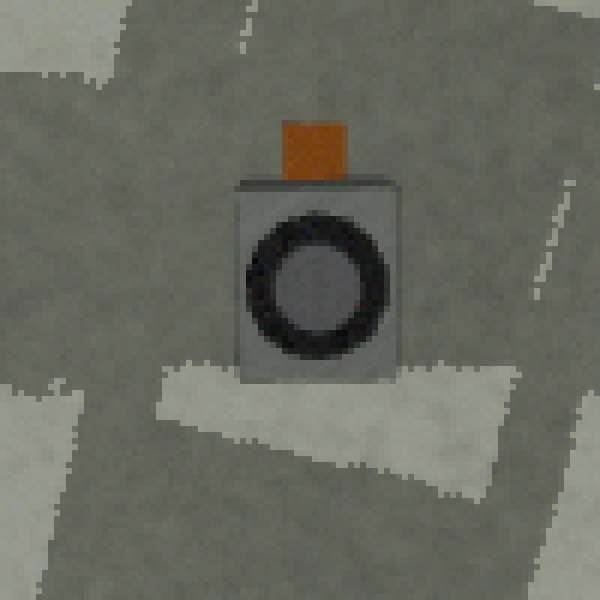

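The picture shows the steel holder's edges square to the image with its ring at about (285,163.5), so the yaw matches. I'll grip it and lift.

```bash
python3 -m handwheel '[[1,0.0285,-0.0215,-0.02,0,0,0],[1,0.0285,-0.0215,-0.06,0,0,0],[1,0.0285,-0.0215,-0.1,0,0,0],[1,0.0285,-0.0215,-0.14,0,0,0],[1,0.0285,-0.0215,-0.18,0,0,0],[1,0.0285,-0.0215,-0.21,0,0,0],[1,0.0285,-0.0215,-0.224,0,0,0],[0.8,0.0285,-0.0215,-0.2275,0,0,0]]' 30
python3 -m handwheel '[[0.2,0,0,0,0,0,0],[0.2,0,0,0,0,0,0],[0.2,0,0,0,0,0,0],[0.2,0,0,0,0,0,0],[0.2,0,0,0,0,0,0],[0.2,0,0,0,0,0,0],[0.2,0,0,0,0,0,0],[0.2,0,0,0,0,0,0]]' 30
python3 -m handwheel '[[0.2,0,0,0,0,0,0],[0.2,0,0,0,0,0,0],[0.2,0,0,0,0,0,0],[0.2,0,0,0,0,0,0]]' 30
```

```text
time_s: 9.73
ee_pos: [0.525, -0.3447, 0.0115]
tcp_rot: [-3.14, 0.006, -0.517]
force: [-0.5, -0.0, 0.2]
gripper_width: 0.0905
finger_force: 0.0
time_s: 10.4
ee_pos: [0.5263, -0.3478, 0.0146]
tcp_rot: [3.142, -0.0, -0.519]
force: [0.5, -0.6, 0.8]
gripper_width: 0.0376
finger_force: 0.0
time_s: 10.73
ee_pos: [0.5264, -0.3477, 0.0146]
tcp_rot: [-3.141, -0.0, -0.519]
force: [-0.2, 0.5, 0.9]
gripper_width: 0.0338
finger_force: 30.0
```

```bash
python3 -m handwheel '[[0.2,0,0,0.03,0,0,0],[0.2,0,0,0.07,0,0,0],[0.2,-0.01,0,0.11,0,0,0],[0.2,-0.03,0.02,0.14,0,0,5],[0.2,-0.05,0.05,0.16,0,0,10],[0.2,-0.07,0.08,0.18,0,0,15],[0.2,-0.08,0.11,0.18,0,0,20],[0.2,-0.09,0.15,0.18,0,0,25]]' 30
python3 -m handwheel '[[0.2,-0.006,0.04,0,0,0,6.1],[0.2,-0.006,0.08,0,0,0,6.1],[0.2,-0.006,0.11,0,0,0,6.1],[0.2,-0.006,0.11,0,0,0,6.1],[0.2,-0.006,0.11,0,0,0,6.1]]' 30
python3 - <<'E'
from n import *
c=cam('wrist');s=status.get_state();z=s['ee_pos'][2];print(s['ee_pos'],s['tcp_rot'])
p=proj(c,[[.4999,-.086,.016]])[0].astype(int);print(p)
print(nest(c,(p[0]-33,p[1]-33,p[0]+33,p[1]+33)))
for th in(50,60):
  k=blob(c['color'],[252,244,312,300],lambda h,s,v:(v<th));print(k,onz(c,k[0],z+.0295))
m=eyes.masks_of('wrist','holder_steel')
for q in m[:2]:print(q['confidence'],q['box'])
cv2.imwrite('pics/w5.png',cv2.resize(c['color'][60:300,160:400],(600,600)))
E
```

```text
time_s: 11.4
ee_pos: [0.4358, -0.198, 0.1957]
tcp_rot: [3.139, -0.002, -0.081]
force: [0.4, 0.5, -1.2]
gripper_width: 0.034
finger_force: 30.0
time_s: 11.82
ee_pos: [0.4299, -0.0866, 0.1941]
tcp_rot: [3.141, 0.0, 0.027]
force: [0.1, 0.2, -2.0]
gripper_width: 0.0341
finger_force: 30.0
[ 0.43015596 -0.08762477  0.19423657] [3.14111903e+00 2.07598140e-04 2.50395125e-02]
[282 134]
(array([ 0.49966678, -0.08693714]), 57.784523010253906, 50.23420333862305, 0.5859299898147583)
(array([281.31426449, 273.25780089]), 1346) [[ 0.43057032 -0.08713043  0.22373657]]
(array([281.42324247, 273.29555237]), 1394) [[ 0.43054953 -0.08719009  0.22373657]]
0.71 [249.7, 203.5, 315.8, 305.7]
```

View pics/w5.png

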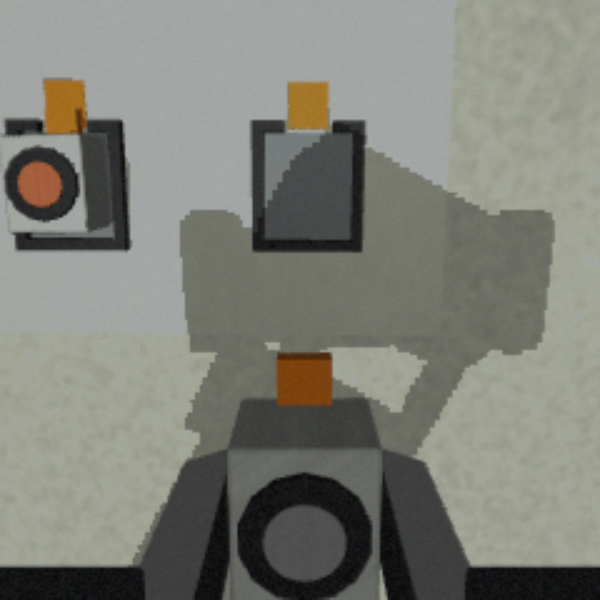

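The copper holder sits in the left nest at (40,180). The right nest is directly ahead at (308,185), so I'll place steel there.

```bash
python3 -m handwheel '[[0.2,0.035,0.0005,0,0,0,0],[0.2,0.065,0.0005,-0.02,0,0,0],[0.2,0.0692,0.0005,-0.06,0,0,0],[0.2,0.0692,0.0005,-0.1,0,0,0],[0.2,0.0692,0.0005,-0.135,0,0,0],[0.2,0.0692,0.0005,-0.15,0,0,0],[0.2,0.0692,0.0005,-0.155,0,0,0],[0.2,0.0692,0.0005,-0.155,0,0,0]]' 30
python3 -m handwheel '[[0.2,0,0,-0.004,0,0,0],[0.2,0,0,-0.008,0,0,0],[0.2,0,0,-0.012,0,0,0],[0.2,0,0,-0.015,0,0,0],[0.2,0,0,-0.0175,0,0,0],[0.2,0,0,-0.0175,0,0,0]]' 30
```

```text
time_s: 12.58
ee_pos: [0.4985, -0.0881, 0.0379]
tcp_rot: [-3.14, 0.003, 0.022]
force: [0.1, 0.2, -2.1]
gripper_width: 0.0336
finger_force: 30.0
time_s: 13.08
ee_pos: [0.5, -0.0874, 0.0225]
tcp_rot: [3.141, -0.001, 0.024]
force: [-0.4, -0.2, 0.9]
gripper_width: 0.0335
finger_force: 30.0
```

```bash
python3 -m handwheel '[[0.55,0,0,0,0,0,0],[0.55,0,0,0,0,0,0],[0.55,0,0,0,0,0,0],[0.55,0,0,0.02,0,0,0],[0.55,0,0,0.06,0,0,0],[0.55,0,0,0.1,0,0,0],[0.55,-0.02,0.01,0.14,0,0,0],[0.55,-0.04,0.03,0.17,0,0,0]]' 30
python3 -m handwheel '[[1,-0.01,0.02,0.03,0,0,0],[1,-0.03,0.025,0.06,0,0,0],[1,-0.03,0.025,0.06,0,0,0],[1,-0.03,0.025,0.06,0,0,0]]' 30
python3 - <<'E'
from n import *
import pickle
c=cam('wrist');s=status.get_state();print(s['ee_pos'],s['tcp_rot']);pickle.dump(c,open('w6.pkl','wb'))
cv2.imwrite('pics/w6.png',cv2.resize(c['color'][0:250,130:430],(720,600)))
for k in('cover_handle','marker_tip'):
    for m in eyes.masks_of('wrist',k)[:2]: print(k,m['confidence'],m['box'])
for n in('scene','top'):
    d=cam(n);pickle.dump(d,open(n+'.pkl','wb'));cv2.imwrite(f'pics/{n}6.png',d['color'])
E
```

```text
time_s: 13.75
ee_pos: [0.462, -0.06, 0.1925]
tcp_rot: [3.14, -0.003, 0.022]
force: [0.4, -0.3, 0.3]
gripper_width: 0.0517
finger_force: 0.0
time_s: 14.08
ee_pos: [0.4319, -0.0339, 0.2516]
tcp_rot: [3.14, -0.005, 0.025]
force: [0.3, -0.5, -0.7]
gripper_width: 0.0747
finger_force: 0.0
[ 0.43127227 -0.03384306  0.24963211] [ 3.14099172e+00 -1.47701442e-03  2.41490974e-02]
cover_handle 0.56 [183.3, 0.6, 379.0, 57.2]
```

View pics/w6.png

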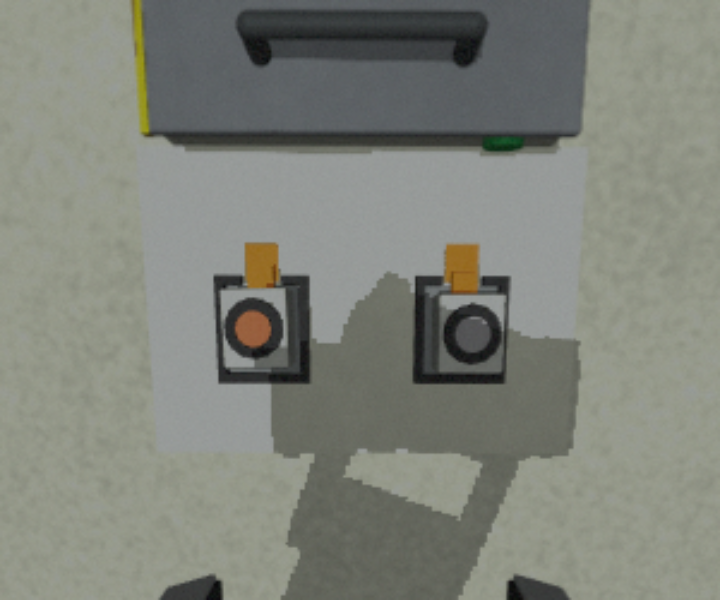

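Both holders show as seated, with rings at about (253,328) and (472,333) and the handle at crop row 25. Next I'll work out the handle pose and the marker angle.

Run:
```python
from n import *
import pickle
c=pickle.load(open('w6.pkl','rb'))
B=lambda a,b,e,f:[130+a/2.4,b/2.4,130+e/2.4,f/2.4]
for b in(B(220,294,288,362),B(440,300,506,368)):
    k=blob(c['color'],b,lambda h,s,v:v<48);print('ring',onz(c,k[0],.0515))
b=B(232,5,495,42);k=blob(c['color'],b,lambda h,s,v:v<62);print('bar',k,onz(c,k[0],.103))
E_=onz(c,[[130+240/2.4,26/2.4],[130+487/2.4,25/2.4]],.102);print('ends',E_)
yaw=np.radians(1.2);X=np.array([np.cos(yaw),np.sin(yaw),0]);Y=np.array([-np.sin(yaw),np.cos(yaw),0])
H=E_.mean(0);hinge=H+.110*X;hinge[2]=.064;print('hinge',hinge)
for n in('scene','top'):
    d=pickle.load(open(n+'.pkl','rb'));im=d['color']
    # search region: project tip circle
    P=[hinge+Y*.112+r*(-np.cos(a)*X+np.sin(a)*np.array([0,0,1])) for a in(.3,.9) for r in(.02,.15)]
    q=proj(d,P);x0,y0=(q.min(0)-8).astype(int);x1,y1=(q.max(0)+8).astype(int)
    h=cv2.cvtColor(im[y0:y1,x0:x1],cv2.COLOR_BGR2HSV).astype(int)
    v,u=np.nonzero(((h[...,0]<6)|(h[...,0]>172))&(h[...,1]>140)&(h[...,2]>60));uv=np.c_[u+x0,v+y0]
    o,D=ray(d,uv);
    for off in(.110,.112,.114):
        p0=hinge+Y*off;t=((p0-o)@Y)/(D@Y);W=o+D*t[:,None]-p0
        a=-W@X;z=W[:,2];r=np.hypot(a,z);far=r>.125
        ang=np.arctan2(z,a);pf=np.polyfit(a,z,1)
        print(n,off,len(u),'r',r.min().round(3),r.max().round(3),'ang all',np.median(ang[r>.06]).round(3),'far',np.median(ang[far]).round(3),'slope',np.arctan(pf[0]).round(3),'icpt',pf[1].round(4))
```

```text
ring [[0.49778118 0.0255834  0.0515    ]]
ring [[ 0.49810723 -0.08674302  0.0515    ]]
bar (array([280.51234568,  10.98559671]), 972) [[ 0.6177713  -0.02904595  0.103     ]]
ends [[ 0.61704091  0.0193346   0.102     ]
 [ 0.61990471 -0.07919938  0.102     ]]
hinge [ 0.72844869 -0.02762872  0.064     ]
scene 0.11 163 r 0.014 0.155 ang all 0.506 far 0.562 slope 0.666 icpt -0.0217
scene 0.112 163 r 0.013 0.151 ang all 0.59 far 0.631 slope 0.666 icpt -0.0094
scene 0.114 163 r 0.013 0.148 ang all 0.693 far 0.711 slope 0.666 icpt 0.0028
top 0.11 23 r 0.069 0.201 ang all 0.883 far 0.846 slope 0.802 icpt 0.013
top 0.112 23 r 0.029 0.168 ang all 0.669 far 0.793 slope 0.802 icpt -0.0178
top 0.114 23 r 0.028 0.138 ang all 0.36 far 0.653 slope 0.802 icpt -0.0486
```

```bash
python3 -m handwheel '[[1,0.02,0,0,0,0,7],[1,0.04,0,0,0,0,14],[1,0.06,0,0,0,0,21],[1,0.08,0,0,0,0,28],[1,0.1,0,0,0,0,35],[1,0.12,0,0,0,0,42],[1,0.14,0,0,0,0,49],[1,0.16,0,0,0,0,56]]' 30
python3 -m handwheel '[[1,0.01,0,0,0,0,7],[1,0.02,0,0,0,0,14],[1,0.026,0.004,0,0,0,21],[1,0.026,0.004,0,0,0,28],[1,0.026,0.004,0,0,0,34],[1,0.026,0.004,0,0,0,34],[1,0.026,0.004,0,0,0,34]]' 30
python3 - <<'E'
from n import *
import pickle
c=cam('wrist');s=status.get_state();print(s['ee_pos'],s['tcp_rot']);pickle.dump(c,open('w7.pkl','wb'))
cv2.imwrite('pics/w7.png',c['color'])
E
```

```text
time_s: 15.0
ee_pos: [0.5919, -0.034, 0.2472]
tcp_rot: [-3.138, 0.001, 1.007]
force: [0.5, -0.4, 0.7]
gripper_width: 0.0941
finger_force: 0.0
time_s: 15.58
ee_pos: [0.617, -0.03, 0.2477]
tcp_rot: [-3.139, -0.001, 1.592]
force: [-0.0, 1.2, 0.1]
gripper_width: 0.094
finger_force: 0.0
[ 0.61699687 -0.03002124  0.24810719] [-3.13975122e+00 -4.50453208e-04  1.59185257e+00]
```

View pics/w7.png

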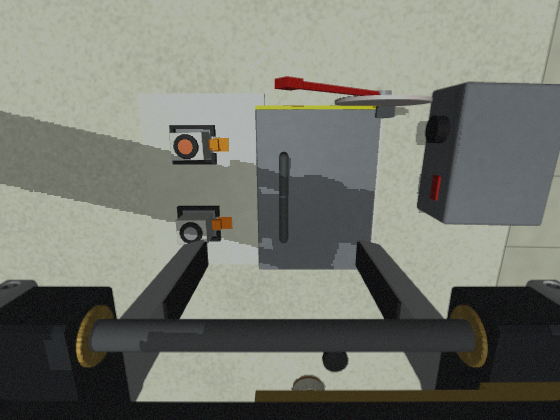

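The wrist view shows the handle at (284,197), the red flag at (288,83) with its arm running to the pivot at (380,94), and the yellow stripe at row 107. All 10 pictures are now used, so from here I go by numbers only.

```bash
cat > mk.py <<'E'
from n import *
import pickle
from scipy.optimize import least_squares
yaw=np.radians(1.4);X=np.array([np.cos(yaw),np.sin(yaw),0]);Y=np.array([-np.sin(yaw),np.cos(yaw),0]);Z=np.array([0,0,1.])
red=lambda h,s,v:((h<6)|(h>172))&(s>140)&(v>50)
def redpts(im,box):
    x0,y0,x1,y1=box;h=cv2.cvtColor(im[y0:y1,x0:x1],cv2.COLOR_BGR2HSV).astype(int)
    m=red(h[...,0],h[...,1],h[...,2]).astype(np.uint8);n,l,st,_=cv2.connectedComponentsWithStats(m);
    v,u=np.nonzero(l==1+st[1:,4].argmax());return np.c_[u+x0,v+y0].astype(float)
E
python3 - <<'E'
from mk import *
w=pickle.load(open('w7.pkl','rb'));sc=pickle.load(open('scene.pkl','rb'));tp=pickle.load(open('top.pkl','rb'))
# handle & stripe from w7
im=w['color'];k=blob(im,[274,148,292,246],lambda h,s,v:v<70);print('bar',k,onz(w,k[0],.104))
v=im[190:195,270:300].max(2).mean(0);print(v.astype(int))
ye=blob(im,[250,98,385,115],lambda h,s,v:(h>22)&(h<35)&(s>140));print('stripe',ye,onz(w,ye[0],.067))
R={}
for n,c,b in(('w',w,(265,65,385,102)),('s',sc,(270,200,310,285)),('t',tp,(250,145,275,200))):
    p=redpts(c['color'],b);R[n]=p;print(n,len(p),p.min(0),p.max(0))
# endpoint of arm (far end) per view
print('w cols', [(int(u),R['w'][R['w'][:,0]==u][:,1].min(),R['w'][R['w'][:,0]==u][:,1].max()) for u in range(275,385,6) if (R['w'][:,0]==u).any()])
print('s rows', [(int(v),R['s'][R['s'][:,1]==v][:,0].min(),R['s'][R['s'][:,1]==v][:,0].max()) for v in range(205,275,4) if (R['s'][:,1]==v).any()])
print('t rows', [(int(v),R['t'][R['t'][:,1]==v][:,0].min(),R['t'][R['t'][:,1]==v][:,0].max()) for v in range(150,200,3) if (R['t'][:,1]==v).any()])
E
```

```text
bar (array([283.48452381, 199.25357143]), 840) [[ 0.61909484 -0.02827507  0.104     ]]
[110 110 111 110 102 104 103 102 101  49  40  43  46  49  50  46  43  41
  53  79  79  77  78  77  79  77  80  79  79  79]
stripe (array([315.5, 107. ]), 360) [[0.6529835  0.07043259 0.067     ]]
w 805 [275.  77.] [378.  95.]
s 171 [283. 208.] [298. 265.]
t 14 [261. 182.] [262. 189.]
w cols [(275, np.float64(79.0), np.float64(88.0)), (281, np.float64(78.0), np.float64(88.0)), (287, np.float64(77.0), np.float64(89.0)), (293, np.float64(78.0), np.float64(89.0)), (299, np.float64(78.0), np.float64(88.0)), (305, np.float64(82.0), np.float64(89.0)), (311, np.float64(83.0), np.float64(89.0)), (317, np.float64(83.0), np.float64(90.0)), (323, np.float64(84.0), np.float64(90.0)), (329, np.float64(85.0), np.float64(91.0)), (335, np.float64(86.0), np.float64(92.0)), (341, np.float64(87.0), np.float64(92.0)), (347, np.float64(87.0), np.float64(93.0)), (353, np.float64(88.0), np.float64(94.0)), (359, np.float64(89.0), np.float64(94.0)), (365, np.float64(90.0), np.float64(94.0)), (371, np.float64(91.0), np.float
[... 179 characters left out ...]
.float64(296.0)), (221, np.float64(293.0), np.float64(295.0)), (225, np.float64(292.0), np.float64(294.0)), (229, np.float64(292.0), np.float64(293.0)), (233, np.float64(291.0), np.float64(292.0)), (237, np.float64(290.0), np.float64(292.0)), (241, np.float64(289.0), np.float64(291.0)), (245, np.float64(288.0), np.float64(290.0)), (249, np.float64(287.0), np.float64(289.0)), (253, np.float64(286.0), np.float64(288.0)), (257, np.float64(285.0), np.float64(287.0)), (261, np.float64(284.0), np.float64(286.0)), (265, np.float64(285.0), np.float64(285.0))]
t rows [(183, np.float64(262.0), np.float64(262.0)), (186, np.float64(261.0), np.float64(262.0)), (189, np.float64(261.0), np.float64(262.0))]
```

```bash
cat >> mk.py <<'E'
w=pickle.load(open('w7.pkl','rb'));sc=pickle.load(open('scene.pkl','rb'))
H0=np.array([.6187,-.0290,.064])+.110*X; H0[2]=.064
A=np.array([[u,m] for u,m in[(305,85.5),(317,86.5),(329,88),(341,89.5),(353,91)]],float)
S=np.array([[(a+b)/2,v] for v,a,b in[(221,293,295),(229,292,293),(237,290,292),(245,288,290),(253,286,288)]],float)
def pt(p,r): 
    r=np.atleast_1d(r); return H0+p[1]*X+Y*(.112+p[2])+Z*p[3]+r[:,None]*(-np.cos(p[0])*X+np.sin(p[0])*Z)
def lin(c,p,q):
    a,b=proj(c,pt(p,[.03,.137]));d=(b-a)/np.hypot(*(b-a));return (q-a)@np.array([-d[1],d[0]])
def res(p,use='ws'):
    r=[p[1:4]/np.array([.002,.002,.001])]
    if 'w' in use: r+=[(proj(w,pt(p,.137))[0]-[288.2,83.3]),lin(w,p,A)]
    if 's' in use: r+=[lin(sc,p,S)*.7]
    if len(use)>1: r+=[[(proj(w,pt(p,p[4]))[0,0]-274.8),(proj(sc,pt(p,p[4]))[0,1]-207.8)*.7]]
    return np.concatenate([np.ravel(x) for x in r])
E
python3 - <<'E'
from mk import *
for use in('w','s','ws'):
    f=least_squares(res,[.65,0,0,0,.15],args=(use,));print(use,f.x.round(4),f.cost.round(2),res(f.x,use).round(1))
E
```

```text
w [6.884e-01 1.000e-04 1.000e-04 0.000e+00 1.500e-01] 0.07 [ 0.1  0.   0.  -0.  -0.1 -0.3  0.2  0.1  0.1  0. ]
s [ 6.474e-01 -0.000e+00  3.000e-04 -0.000e+00  1.500e-01] 0.11 [-0.   0.1 -0.  -0.3 -0.   0.3  0.2  0.1]
ws [ 6.766e-01  9.000e-04  3.000e-04 -2.000e-04  1.508e-01] 0.59 [ 0.4  0.1 -0.2 -0.3 -0.1 -0.3  0.2  0.1 -0.  -0.1 -0.   0.2  0.4  0.3
  0.2  0.2 -0.6]
```

```bash
python3 -m handwheel '[[1,0.0017,0.001,-0.03,0,0,0],[1,0.0017,0.001,-0.07,0,0,0],[1,0.0017,0.001,-0.11,0,0,0],[1,0.0017,0.001,-0.14,0,0,0],[1,0.0017,0.001,-0.155,0,0,0],[1,0.0017,0.001,-0.162,0,0,0],[0.6,0.0017,0.001,-0.165,0,0,0],[0,0.0017,0.001,-0.165,0,0,0]]' 40
python3 -m handwheel '[[0,0,0,0,0,0,0],[0,0,0,0,0,0,0],[0,0,0,0,0,0,0],[0,0,0,0,0,0,0],[0,0,0,0,0,0,0],[0,0,0,0,0,0,0],[0,0,0,0,0,0,0],[0,0,0,0,0,0,0]]' 40
python3 -m handwheel '[[0,0,0,0,0,0,0],[0,0,0,0,0,0,0],[0,0,0,0,0,0,0],[0,0,0,0,0,0,0],[0,0,0,0,0,0,0],[0,0,0,0,0,0,0],[0,0,0,0,0,0,0],[0,0,0,0,0,0,0]]' 40
python3 - <<'E'
from mk import *
h=.68
for t in np.append(np.arange(0,.681,.04),.68):
    x=-(110*np.cos(t)-38*np.sin(t));z=110*np.sin(t)+38*np.cos(t)
    d=(x+110)*X; print(round(t,2),d[:2].round(1),round(z-38,1))
E
```

```text
time_s: 16.3
ee_pos: [0.6192, -0.029, 0.0846]
tcp_rot: [3.141, 0.0, 1.594]
force: [0.3, 0.4, 0.2]
gripper_width: 0.0843
finger_force: 0.0
time_s: 16.97
ee_pos: [0.6189, -0.0289, 0.0843]
tcp_rot: [-3.142, 0.0, 1.595]
force: [0.3, 0.7, 0.4]
gripper_width: 0.0306
finger_force: 0.0
time_s: 17.63
ee_pos: [0.6186, -0.0289, 0.0842]
tcp_rot: [-3.141, -0.0, 1.595]
force: [-2.5, -0.4, 0.4]
gripper_width: 0.0092
finger_force: 40.0
0.0 [0. 0.] 0.0
0.04 [1.6 0. ] 4.4
0.08 [3.4 0.1] 8.7
0.12 [5.3 0.1] 12.9
0.16 [7.5 0.2] 17.0
0.2 [9.7 0.2] 21.1
0.24 [12.2  0.3] 25.1
0.28 [14.8  0.4] 28.9
0.32 [17.5  0.4] 32.7
0.36 [20.4  0.5] 36.3
0.4 [23.5  0.6] 39.8
0.44 [26.7  0.7] 43.2
0.48 [30.   0.7] 46.5
0.52 [33.4  0.8] 49.6
0.56 [37.   0.9] 52.6
0.6 [40.7  1. ] 55.5
0.64 [44.4  1.1] 58.2
0.68 [48.3  1.2] 60.7
0.68 [48.3  1.2] 60.7
```

```bash
python3 -m handwheel '[[0,0.0016,0,0.0044,0,0,0],[0,0.0034,0,0.0087,0,0,0],[0,0.0053,0,0.0129,0,0,0],[0,0.0075,0,0.017,0,0,0],[0,0.0097,0,0.0211,0,0,0],[0,0.0122,0,0.0251,0,0,0],[0,0.0148,0,0.0289,0,0,0],[0,0.0175,0,0.0327,0,0,0]]' 40
python3 -m handwheel '[[0,0.0029,0,0.0036,0,0,0],[0,0.006,0,0.0071,0,0,0],[0,0.0092,0,0.0105,0,0,0],[0,0.0125,0,0.0138,0,0,0],[0,0.0159,0,0.0169,0,0,0],[0,0.0195,0,0.0199,0,0,0],[0,0.0232,0,0.0228,0,0,0],[0,0.0269,0.0005,0.0255,0,0,0]]' 40
python3 -m handwheel '[[0,0.002,0.0005,0.0014,0,0,0],[0,0.0039,0.0006,0.0025,0,0,0],[0,0.0039,0.0006,0.0025,0,0,0],[0,0.0039,0.0006,0.0025,0,0,0],[0,0.0039,0.0006,0.0025,0,0,0]]' 40
```

```text
time_s: 18.3
ee_pos: [0.635, -0.0285, 0.1169]
tcp_rot: [-3.137, -0.001, 1.595]
force: [-6.9, -0.5, -4.9]
gripper_width: 0.0086
finger_force: 40.0
time_s: 18.97
ee_pos: [0.661, -0.028, 0.1438]
tcp_rot: [-3.134, -0.001, 1.595]
force: [-13.7, -0.9, 3.5]
gripper_width: 0.0089
finger_force: 40.0
time_s: 19.38
ee_pos: [0.6658, -0.0279, 0.1472]
tcp_rot: [-3.137, 0.0, 1.595]
force: [-13.5, -0.4, 5.4]
gripper_width: 0.0087
finger_force: 40.0
```

Run:
```python
from mk import *
s=status.get_state();print(s['ee_pos'],s['force'])
f=lambda h,s,v:(h>22)&(h<36)&(s>120)&(v>60)
for n in('wrist','scene','top'):
    c=cam(n);pickle.dump(c,open('L'+n+'.pkl','wb'))
    q=proj(c,[H0+Y*.1+r*(-np.cos(a)*X+np.sin(a)*Z) for a in(.5,.85) for r in(0,.145)])
    x0,y0=np.clip((q.min(0)-6),0,None).astype(int);x1,y1=(q.max(0)+6).astype(int);x1=min(x1,560);y1=min(y1,420)
    print(n,q.round(0).tolist())
    if x1<=x0 or y1<=y0: continue
    h=cv2.cvtColor(c['color'][y0:y1,x0:x1],cv2.COLOR_BGR2HSV).astype(int)
    v,u=np.nonzero(f(h[...,0],h[...,1],h[...,2]));print(' yellow',len(u))
    if len(u)>5:
        p=np.c_[u+x0,v+y0];print(p.min(0),p.max(0),p[p[:,0].argmin()],p[p[:,1].argmin()])
    try:
        r=redpts(c['color'],(max(x0-10,0),max(y0-20,0),min(x1+20,560),y1));print(' red',len(r),r.min(0),r.max(0))
    except Exception as e: print(e)
```

```text
[ 0.66575385 -0.0278633   0.14719753] [-13.51955832  -0.35030483   5.42864281]
wrist [[359.0, 98.0], [173.0, 86.0], [359.0, 98.0], [211.0, 75.0]]
 yellow 1160
[188  80] [358 101] [188  83] [194  80]
 red 2202 [178.  48.] [356.  81.]
scene [[278.0, 269.0], [293.0, 212.0], [278.0, 269.0], [290.0, 206.0]]
 yellow 84
[282 209] [292 246] [282 245] [291 209]
 red 178 [283. 208.] [298. 265.]
top [[267.0, 155.0], [266.0, 196.0], [267.0, 155.0], [266.0, 180.0]]
 yellow 1
 red 14 [261. 182.] [262. 189.]
```

Run:
```python
from mk import *
c=pickle.load(open('Lwrist.pkl','rb'));s=pickle.load(open('Lscene.pkl','rb'))
P=lambda t,y,r,n:H0+.0005*X+Y*y+r*(-np.cos(t)*X+np.sin(t)*Z)+n*(np.sin(t)*X+np.cos(t)*Z)
for t in(.6,.64,.66,.68,.70,.72,.76):
    q=proj(c,[P(t,.1,.142,.004),P(t,.1,.142,-.004),P(t,.1,.07,.004),P(t,.1,.07,-.004)]);m=proj(c,[P(t,.112,.1508,0),P(t,.112,.137,0),P(t,.112,.07,0)])
    qs=proj(s,[P(t,.1,.142,.004),P(t,.1,.07,.004)])
    print(t,q.round(1).ravel(),'mk',m.round(1).ravel(),'sc',qs.round(1).ravel())
h=cv2.cvtColor(c['color'],cv2.COLOR_BGR2HSV).astype(int)
Y_=(h[...,0]>22)&(h[...,0]<36)&(h[...,1]>120)&(h[...,2]>60);Rd=red(h[...,0],h[...,1],h[...,2])
for u in list(range(174,200,3))+list(range(205,360,20)):
    a=np.nonzero(Y_[70:110,u])[0]+70;b=np.nonzero(Rd[40:90,u])[0]+40
    print(u,(a.min(),a.max()) if len(a) else'-',(b.min(),b.max()) if len(b) else '-')
```

```text
0.6 [187.7  82.8 183.3  84.5 293.1  91.5 286.3  92.7] mk [167.3  58.3 192.6  61.4 289.8  73.3] sc [291.9 210.3 284.7 239.2]
0.64 [191.5  81.5 186.3  83.3 295.8  91.2 288.5  92.3] mk [170.5  56.2 196.1  59.6 292.3  72.7] sc [291.5 209.6 284.4 239. ]
0.66 [193.6  80.9 188.   82.7 297.3  91.  289.7  92.1] mk [172.4  55.1 198.1  58.7 293.6  72.4] sc [291.3 209.3 284.3 238.9]
0.68 [195.9  80.2 189.8  82.  298.7  90.8 290.9  91.9] mk [174.5  54.  200.2  57.8 295.   72.1] sc [291.1 209.  284.2 238.8]
0.7 [198.4  79.6 191.9  81.4 300.3  90.6 292.2  91.7] mk [176.7  52.9 202.4  56.9 296.4  71.8] sc [290.9 208.7 284.1 238.7]
0.72 [201.1  78.9 194.   80.8 301.8  90.4 293.5  91.5] mk [179.1  51.7 204.8  56.  297.9  71.5] sc [290.7 208.5 284.  238.6]
0.76 [206.9  77.6 198.9  79.5 305.1  90.  296.2  91.1] mk [184.6  49.4 210.1  54.1 300.9  70.9] sc [290.3 208.1 283.8 238.5]
174 - -
177 - -
180 - (np.int64(49), np.int64(65))
183 - (np.int64(48), np.int64(65))
186 - (np.int64(46), np.int64(66))
189 (np.int64(82), np.int64(89)) (np.int64(45), np.int64(66))
192 (np.int64(81), np.int64(85)) (np.int64(45), np.int64(67))
195 (np.int64(81), np.int64(88)) (np.int64(45), np.int64(67))
198 (np.int64(81), np.int64(88)) (np.int64(46), np.int64(67))
205 (np.int64(81), np.int64(88)) (np.int64(47), np.int64(68))
225 (np.int64(83), np.int64(90)) (np.int64(55), np.int64(67))
245 (np.int64(85), np.int64(92)) (np.int64(59), np.int64(70))
265 (np.int64(87), np.int64(94)) (np.int64(62), np.int64(73))
285 (np.int64(90), np.int64(95)) (np.int64(65), np.int64(76))
305 (np.int64(91), np.int64(97)) (np.int64(69), np.int64(78))
325 (np.int64(93), np.int64(99)) (np.int64(72), np.int64(81))
345 (np.int64(96), np.int64(100)) (np.int64(76), np.int64(79))
```

```bash
python3 -m handwheel '[[0,0.001,0,0.001,0,0,0],[0,0.002,0,0.002,0,0,0],[0,0.0022,0,0.0022,0,0,0],[0,0.0022,0,0.0022,0,0,0],[0,0.0022,0,0.0022,0,0,0],[0,0.0022,0,0.0022,0,0,0],[0,0.0022,0,0.0022,0,0,0]]' 40
python3 - <<'E'
from mk import *
import numpy as np
c=cam('wrist');h=cv2.cvtColor(c['color'],cv2.COLOR_BGR2HSV).astype(int)
Y_=(h[...,0]>22)&(h[...,0]<36)&(h[...,1]>120)&(h[...,2]>60);Rd=red(h[...,0],h[...,1],h[...,2]);Y_[:60]=0;Y_[115:]=0;Rd[:30]=0;Rd[95:]=0
v,u=np.nonzero(Y_);print('y umin',u.min(),v.min(), [ (k,v[u==k].min(),v[u==k].max()) for k in range(u.min(),u.min()+12,2)])
v,u=np.nonzero(Rd);g=(u<400);v,u=v[g],u[g];print('r umin',u.min(),[(k,v[u==k].min(),v[u==k].max()) for k in range(u.min(),u.min()+60,6)])
P=lambda t,y,r,n:H0+.0005*X+Y*y+r*(-np.cos(t)*X+np.sin(t)*Z)+n*(np.sin(t)*X+np.cos(t)*Z)
for t in(.66,.68,.70,.72):print(t,proj(c,[P(t,.1,.142,.004),P(t,.1,.142,-.004),P(t,.112,.137,0),P(t,.112,.1508,0)]).round(1).ravel())
for n,z0 in(('nests',.0515),):
    for P0 in([.4978,.0236,.052],[.4998,-.0867,.052]):
        print(proj(c,[P0]))
s=status.get_state();print(s['ee_pos'],s['force'],s['finger_force'],s['gripper_width'])
t=cam('top')
for P0 in([.4978,.0236,.052],[.4998,-.0867,.052]):
    q=proj(t,[P0])[0];k=blob(t['color'],[q[0]-8,q[1]-8,q[0]+9,q[1]+9],lambda h,s,v:v<50);print(q,k)
E
```

```text
time_s: 20.12
ee_pos: [0.6677, -0.0278, 0.1485]
tcp_rot: [-3.136, 0.0, 1.595]
force: [-12.1, -0.5, 1.5]
gripper_width: 0.0088
finger_force: 40.0
y umin 187 80 [(187, np.int64(82), np.int64(83)), (189, np.int64(82), np.int64(85)), (191, np.int64(81), np.int64(85)), (193, np.int64(80), np.int64(88)), (195, np.int64(80), np.int64(87)), (197, np.int64(81), np.int64(88))]
r umin 176 [(176, np.int64(50), np.int64(62)), (182, np.int64(47), np.int64(66)), (188, np.int64(45), np.int64(67)), (194, np.int64(46), np.int64(68)), (200, np.int64(47), np.int64(68)), (206, np.int64(48), np.int64(69)), (212, np.int64(49), np.int64(68)), (218, np.int64(50), np.int64(67)), (224, np.int64(56), np.int64(68)), (230, np.int64(57), np.int64(69))]
0.66 [190.6  81.3 185.1  83.  195.1  59.3 169.5  55.8]
0.68 [192.9  80.7 187.   82.4 197.1  58.4 171.5  54.7]
0.7 [195.3  80.  188.9  81.8 199.3  57.5 173.7  53.6]
0.72 [197.9  79.4 191.   81.2 201.7  56.6 176.   52.4]
[[ 94.25537167 152.10689734]]
[[111.23196431 264.93194421]]
[ 0.66772047 -0.02782479  0.14851654] [-11.35718692  -0.82077794   1.86272684] 40.005000829696655 0.008333675276474472
[283.71488357 237.52779959] (array([nan, nan]), 0)
[323.84014646 237.45072662] (array([318.72357724, 236.71544715]), 123)h.py:22: RuntimeWarning: Mean of empty slice.
  v,u=np.nonzero(f(h[...,0],h[...,1],h[...,2])); return np.array([u.mean()+x0,v.mean()+y0]),len(u)
  ret = ret.dtype.type(ret / rcount)
```

```bash
python3 -m handwheel '[[0,0,0,0,0,0,0],[0,0,0,0,0,0,0],[0,0,0,0,0,0,0],[0,0,0,0,0,0,0],[0,0,0,0,0,0,0],[0,0,0,0,0,0,0]]' 40 && python3 -c "
from station import job;print(job.close_job())"
```

```text
time_s: 20.72
ee_pos: [0.6677, -0.0278, 0.1485]
tcp_rot: [-3.136, 0.0, 1.595]
force: [-11.4, -1.3, 1.7]
gripper_width: 0.0086
finger_force: 40.0
the job is handed in; nothing more can be done
None
```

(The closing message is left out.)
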